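# Pin the end gate of a panel carrier

## Robot

A 7-joint arm with a two-finger parallel gripper is mounted at the origin on the work surface. World frame = base frame: x ahead of the robot, y to its left, z up, the work surface at z = 0. Lengths are in m, angles in rad, forces in N, time in s.
With the tool pointing down it reaches from about 0.425 to 0.925 m from the base axis. Payload 6.8 kg.
Tool frame: the origin (TCP) lies at the very end of the fingers, on their centre line; the grasp point (between the pads) lies 19 mm behind it; z points along the fingers, y is the line along which they close (so a half turn about z gives the same grasp; the last joint's range is limited). The gripper opens to 85 mm and grips with 20 to 120 N. Pads are 22 mm wide; open, the fingers measure 114 mm over their backs; the gripper's body (76 mm by 85 mm) begins 54 mm behind the grasp point. The pads swing forward as they close: fully open they stand 13 mm farther back than shut.
Start: joints at [-1.3, 0.477, 0.022, 1.555, -0.011, 1.109, -0.083], TCP at [0.25, 0.627, 0.231] pointing down, gripper open.
Joint ranges: [-2.96, 2.96], [-0.34, 2.1], [-1.41, 1.46], [0.24, 2.44], [-1.37, 4.51], [0.17, 1.92], [-2.96, 2.96]. Speed limits (rad/s): [2.39, 2.39, 3.14, 3.14, 3.14, 3.14, 3.14].

## Interface

Orientations are given as a rotation vector (axis times angle).
In Python, from bench import r gives the robot as it stands.
- The arm moves only by the tool play_rows, never from a script. Its argument "targets" is text: rows parted by semicolons, each of 5 numbers parted by spaces: the closure, from -1 (fully open) to 1 (shut), then the shift along the tool's x, y, z in m, then the turn about the tool's z in rad. In form: gripper dx dy dz spin; .... A call has 1 to 8 rows; each row is the pose to reach, as a shift and turn from the pose commanded when the call began, along the tool's axes at that moment; what a row does not reach only later rows make up. A row lasts 1/12 s, in which the tool goes at most 41.7 mm and 7.16 degrees, less where a joint would pass 70% of its speed; a pose out of reach is approached as far as the arm can. A call with a gripper value outside its range is refused whole. The fingers move at their own pace and stop on an object; "squeeze" is the grip in N (left out, the last holds). Time passes only in rows, so rows that repeat a pose let the fingers close. It gives the time, the measured TCP pose, the force, the opening and the grip force at its end, in the units of the state.
- r.get_obs(): the state, without advancing time (a new reading comes with each control period).
- r.grab_frame(name): name is "scene" or "top"; returns the picture (384x512x3 uint8, red, green, blue); there is no depth.
- r.camera_info(name): a dict with "fov_y" (degrees; the focal length in pixels is half the picture's height over the tangent of half this angle, whatever the lens; pixels are square), "cx", "cy" (the principal point, pixels), "position" and "rotation" of the camera in the world. Camera axes: x right, y down, z forward; pixel columns grow to the right and rows downward; lengths in m; the calibration is good to about 2 mm. A picture is of the moment at which its call begins. camera_info takes no time and is no camera call.
- r.hand_in(): hands the job in; it is judged then, once.
The state is a dict: "clock": time; "joints": joint angles; "qvel": joint speeds; "tau": joint torques, N m; "tcp_pos": TCP position; "orientation": TCP orientation; "contact_force": force on the tool from outside, world axes, zero at the start; "moment": the same for the moment, N m; "grip_width": finger opening in m; "gripper_force": force on a finger pad.
Only numpy, scipy, OpenCV 4.12 (cv2) and the standard library are available. Lean on these libraries where they do the work, as an engineer would, in place of code of your own. Each camera call takes 0.05 s, during which the arm holds its last target. There are 200 camera calls.

## Task

Close the sliding end gate of the panel carrier and lock it with the ball-lock pin that stands in the grey rest: slide the gate towards the panel stack until the hole in its foot lies over the hole in the lock plate beneath, and, holding the pin's side button squeezed in, push the pin down through both holes until its collar sits flush on the foot. Then let go so that the button springs fully out and the pin stays locked, standing upright in the gate. Feel the pin in gently (never lean on it with more than about 20 N) and leave the other things on the table where they are.

Things in the scene. Friction and masses are not known exactly. Their poses are not given: they have to be found in the camera images.
- carrier: Fixed grey-painted carrier, base plate 260 x 490 x 8 mm. Origin on the table under the middle of the lock zone; its y axis runs along the rail towards the panel stack, z up. Rail: two upright walls 6 mm thick, 46 mm apart inside, tops 43 mm above the table, empty channel between. Panel stack (235 x 200 mm) begins 102 mm from the origin along +y, top 64 mm above the table.
- rail_mark (a point): Middle of the lock zone, 43 mm above the table, axes as the carrier's. Here a steel lock plate, 46 x 90 x 10 mm, top at this height, lies between the rail walls, with one 14 mm through hole on the rail's centre line. It is bolted through slots: the hole lies up to 9 mm off this point, either way along the rail (not measured), and stays put. Seen from above until the gate covers it.
- gate (a joint): Sliding aluminium end gate, m: 0 when the hole in its foot lies over rail_mark, negative when drawn back from the stack (starts 0.10 to 0.12 back), travel -0.125 to +0.014. About 2.5 N of friction; it stays where it is left. Its foot is a plate 58 mm wide, 100 mm long, 10 mm thick, gliding 1 mm above rail and lock plate.
- gate_hole (a point): Centre of the 14 mm vertical through hole in the gate's foot, at the foot's upper surface, 54 mm above the table; axes as the carrier's.
- gate_top (a point): Middle of the upper edge of the gate's upright plate: 200 mm wide across the rail, 10 mm thick along it, edge 115 mm above the table, 70 mm from gate_hole towards the stack. Pinch it from above or push it. Rubber pads 8 mm thick on its stack side, 55 to 85 mm from the middle, up to 84 mm above the table.
- pin_rest: Fixed grey plastic block 70 x 70 mm, 45 mm high, on a thin dark steel plate, with a 20 mm hole in its top in which the pin stands loosely. Origin at the centre of its underside.
- pin: Ball-lock pin, about 140 g, standing upright with its collar on the rest. Origin on its axis at the collar's underside, z up along the pin. Collar: steel disc 32 mm in diameter, 4 mm thick. Above it a black grip block, 22 mm (x) by 24 mm (y), from 4 to 40 mm above the origin; the button is on its +y side.
- pin_tip (a point): End of the pin's nose, 37 mm below the pin's origin. The steel shank is 12 mm in diameter, straight to 30 mm below the origin, then tapers to 8 mm at the tip. Two locking balls stick out at 23 to 28 mm below the origin, 17 mm across them: they pass the rest's hole but block a 14 mm hole, until the button is in and they sink within the shank.
- pin_button (a joint): Spring button of the pin, m: a steel disc 16 mm in diameter on the block's +y side, 25 mm above the pin's origin, standing out 5 mm at value 0 and flush with the block at 0.005 (about 4 N at the start, 8 N fully in). Gripping the block across its y axis squeezes it in; it springs out when let go.
- flux_bottle: Bystander: white closed bottle 52 mm in diameter, 130 mm high; origin at its underside.
- ferrite_ring: Bystander: dark ring 60 mm in diameter, 12 mm high, lying flat; origin at its underside.
- driver: Bystander: screwdriver lying on the table.
- coil_tray: Bystander: empty grey open tray 120 x 160 x 40 mm; origin at its underside.
Not all that is in view belongs to the job. There is more than one size of the pin; the job needs the middle-sized.

How it is judged:
On the way, in this order (a step that is already met when the one before it is completed fails the run):
1. the gate is slid up to the lock zone (within 16 mm of rail_mark) (value of joint gate above -0.016 m), for 0.1 s.
2. the pin is down through both holes, its collar on the foot, with its button still squeezed in (z of pin in the frame of gate_hole below 0.0025 m and horizontal distance between pin and gate_hole below 0.003 m and value of joint pin_button above 0.004 m), for 0.1 s.
At the end, for the whole second after the job is handed in: The gate stands in the lock zone (within 16 mm of rail_mark), the pin is through the holes of foot and lock plate with its collar flush on the foot (within 2.5 mm), centred within 3 mm and upright within 7 degrees, its button fully out again (within 1 mm), released and at rest (z of pin in the frame of gate_hole between -0.002 and 0.0025 m and horizontal distance between pin and gate_hole below 0.003 m and angle between pin's own z axis and vertical below 0.12 rad and value of joint pin_button below 0.001 m and value of joint gate above -0.016 m and linear speed of pin below 0.02 m/s); the robot touches nothing.
It fails at once if the pin is jammed against the carrier, gate or lock plate (all its contact forces on them, sides and collar together, above 50 N: a push of some 25 N) (contact force between pin and carrier above 50 N).
It fails at once if a bystander is moved by more than 25 mm (distance of any of flux_bottle, ferrite_ring, driver, coil_tray from where it was at the start of the episode above 0.025 m).
It also fails if it takes over 72 s, if anything falls off the work surface, if the arm or the gripper's body presses on something with over 40 N, if the wrist force passes 120 N, or if a joint passes its speed limit or range.

## Working session

There is one attempt and no reset: what is moved stays moved. The work goes in short steps, Python scripts to look and compute and a tool call to move; the robot and the scene stay as the last step left them, time stands still between calls to the robot, and variables do not carry over. Pictures are saved under pics/ and viewed, at most 10 in all, crops included, and the job is handed in when it is done.

Besides the shell and the picture viewer there is one more tool, called after ">>>" as name(argument=value, ...) on one line, values as JSON. play_rows: Moves the arm, as the interface text tells. Its arguments: {"type":"object","properties":{"targets":{"type":"string"},"squeeze":{"type":"number"}},"required":["targets"]}

```bash
mkdir -p pics; ls
python3 - <<'E'
from bench import r
import cv2
for n in("scene","top"):
    cv2.imwrite(f"pics/{n}0.png",r.grab_frame(n)[:,:,::-1]); print(n,r.camera_info(n))
o=r.get_obs(); print(o)
E
```

```text
pics
scene {'fov_y': 50.371218653974815, 'cx': 255.25754844027088, 'cy': 184.66421339177532, 'position': array([ 0.88568795, -0.50398126,  0.85905337]), 'rotation': array([-2.42131588, -0.90049473,  0.29003149])}
top {'fov_y': 48.15917986693009, 'cx': 251.79544379857848, 'cy': 193.76512923015233, 'position': array([ 0.35401232, -0.1615911 ,  1.13552079]), 'rotation': array([-2.13076997,  2.12209781, -0.17841186])}
{'clock': 0.1, 'joints': array([-1.3001067 ,  0.47772471,  0.02234295,  1.55629672, -0.01152068,
        1.10929477, -0.08306259]), 'qvel': array([ 0.00050251, -0.00261137,  0.00122229, -0.00148643,  0.00054116,
       -0.00043638,  0.00119996]), 'tau': array([ 5.23297233e-03, -5.97767222e+01,  1.61427397e+00, -2.81953579e+01,
        1.29199092e-02,  5.03314252e-03, -1.69508439e-05]), 'tcp_pos': array([0.24942804, 0.62668159, 0.23044164]), 'orientation': array([-5.91337013e-01, -3.08522828e+00,  2.48565443e-03]), 'contact_force': array([0.87457634, 0.19420606, 0.87995248]), 'moment': array([-0.02966751,  0.03082018, -0.00668817]), 'gripper_force': 0.0, 'grip_width': 0.08537069191299727}
```

View pics/scene0.png

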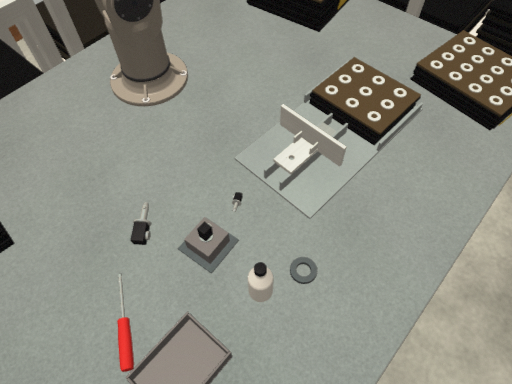

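View pics/top0.png

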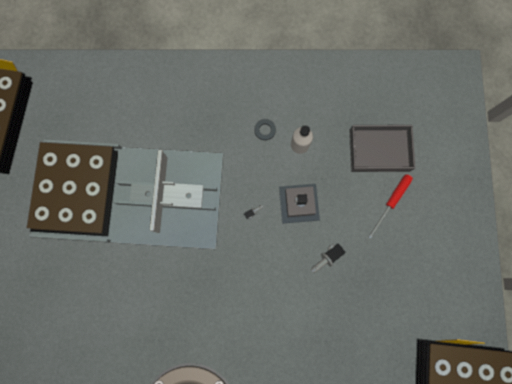

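Scene (512x384) shows the base at upper left, the carrier with the gate drawn back around (300,150), the pin in the rest at (206,232), and the tray, driver, bottle and ring. Top view: gate hole ~(188,195), lock plate hole ~(148,193), gate upright at x~157, rest pin (302,200).

Things that could be taken for the pin, in top-view pixels: standing in the rest (302,200), small one lying (250,212), large one lying (330,257). By the description I choose the one in the rest, and check it in a crop.

```bash
cat > h.py <<'E'
import numpy as np, cv2
from scipy.spatial.transform import Rotation as R
from bench import r
def cam(n):
    c=r.camera_info(n); f=192/np.tan(np.radians(c['fov_y'])/2)
    return f,c['cx'],c['cy'],np.array(c['position']),R.from_rotvec(c['rotation']).as_matrix()
def ray(n,u,v,z):
    f,cx,cy,p,M=cam(n); d=M@np.array([(u-cx)/f,(v-cy)/f,1]); return p+d*(z-p[2])/d[2]
def proj(n,P):
    f,cx,cy,p,M=cam(n); q=M.T@(np.array(P)-p); return np.array([cx+f*q[0]/q[2],cy+f*q[1]/q[2]])
E
python3 - <<'E'
from h import *
s=cv2.imread('pics/scene0.png');t=cv2.imread('pics/top0.png')
def crop(i,u,v,w,h,k): return cv2.resize(i[v:v+h,u:u+w],None,fx=k,fy=k,interpolation=cv2.INTER_CUBIC)
a=np.hstack([crop(s,176,205,66,66,6),crop(t,270,170,66,66,6)])
b=np.hstack([crop(s,255,100,99,50,4)[:200],crop(t,110,170,99,50,4)])
cv2.imwrite('pics/crop0.png',np.vstack([a,b]))
for nm,n,u,v,z in [("pin top","top",302,199,.085),("pin scene","scene",206,229,.085),("gatehole","top",188,195.5,.054),("gh scene","scene",292,157,.054),("lockhole","top",148,193,.043),
 ("plate c1","top",118,148,.008),("c2","top",224,153,.008),("c3","top",217,248,.008),("c4","top",111,242,.008),("gtop a","top",161,152,.115),("gtop b","top",154,230,.115),("small","top",250,212,.01),("big","top",330,257,.015),("bottle","top",303,131,.13)]:
    print(nm,ray(n,u,v,z).round(4))
E
```

```text
pin top [ 0.527  -0.2775  0.085 ]
pin scene [ 0.5352 -0.2777  0.085 ]
gatehole [0.5402 0.0103 0.054 ]
gh scene [0.542  0.0117 0.054 ]
lockhole [0.5483 0.1158 0.043 ]
plate c1 [0.6786 0.2124 0.008 ]
c2 [ 0.6654 -0.0766  0.008 ]
c3 [ 0.4094 -0.0624  0.008 ]
c4 [0.4238 0.2157 0.008 ]
gtop a [0.6379 0.0703 0.115 ]
gtop b [0.446  0.0791 0.115 ]
small [ 0.5041 -0.148   0.01  ]
big [ 0.3873 -0.355   0.015 ]
bottle [ 0.6876 -0.2776  0.13  ]
```

View pics/crop0.png

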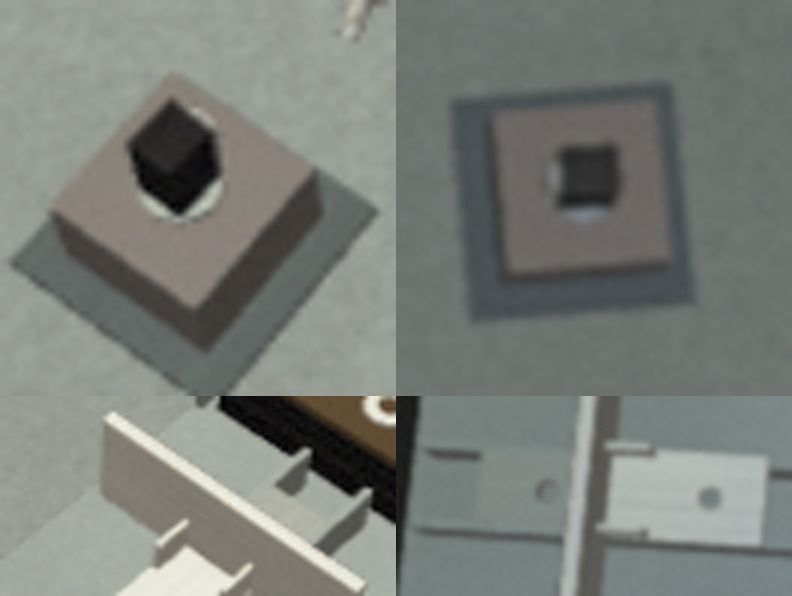

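The close crop shows a black block with a steel collar standing in the rest, so this is the middle pin. There is a light patch on the block's left side in the top view at ~(296,200), which is +y; the same patch is at (210,225) in scene. Gate hole is in crop (709,498), lock hole in (547,490).

Run:
```python
from h import *
t=cv2.imread('pics/top0.png');g=cv2.cvtColor(t,cv2.COLOR_BGR2GRAY);s=cv2.imread('pics/scene0.png');gs=cv2.cvtColor(s,cv2.COLOR_BGR2GRAY)
print(g[188:202,180:197]);print(g[185:202,140:156])
# rest top edge yaw
for a,b in [((507,277),(668,265)),((492,113),(668,98))]:
    P=[ray('top',270+(x-396)/6,170+y/6,.045) for x,y in(a,b)];d=P[0]-P[1];print('rest yaw',np.degrees(np.arctan2(-d[0],d[1])),np.linalg.norm(d),P)
m=(g[185:215,290:315]<50).astype(np.uint8);print('block top rect',cv2.minAreaRect(np.argwhere(m)[:,::-1].astype(np.float32)))
print(g[190:212,290:312])
for c in [(.530,-.2777)]:
  for nm,o in [('top0',(0,0,.085)),('collar+y',(0,.016,.049)),('collar-x',(-.016,0,.049)),('btn+y',(0,.017,.070)),('btn-x',(-.017,0,.070)),('col+x',(.016,0,.049)),('col-y',(0,-.016,.049))]:
    P=(c[0]+o[0],c[1]+o[1],o[2]);print(nm,proj('top',P).round(1),proj('scene',P).round(1))
```

```text
[[186 186 186 184 187 186 185 187 186 185 185 186 184 186 184 183 184]
 [184 184 185 185 185 184 185 185 185 185 184 186 184 184 184 185 184]
 [183 183 183 183 183 183 183 183 184 183 183 183 181 182 183 181 183]
 [182 183 183 182 182 181 183 182 179 180 181 182 181 181 180 179 179]
 [181 180 180 181 181 181 176 172 164 165 174 178 180 180 178 177 179]
 [179 179 181 179 181 173 156 140 133 137 150 169 179 180 179 179 178]
 [182 182 182 183 181 162 134 122 122 124 135 162 177 181 180 180 179]
 [182 182 183 183 180 158 128 120 123 124 132 159 177 182 181 180 181]
 [180 180 180 182 177 160 134 125 124 127 136 161 179 181 181 182 181]
 [176 176 175 178 178 168 150 136 132 136 149 168 178 181 179 180 179]
 [177 177 176 175 178 176 170 159 153 159 166 174 178 176 175 177 177]
 [180 180 180 180 179 181 179 175 174 175 178 176 177 176 177 176 176]
 [181 182 182 181 181 182 182 182 181 181 181 179 179 181 179 178 180]
 [179 180 179 180 181 179 180 180 181 181 181 181 181 180 178 179 180]]
[[135 135 134 134 135 135 134 135 135 136 136 136 134 137 150 172]
 [132 135 134 135 135 134 135 134 134 
[... 2959 characters left out ...]
6 104 103 105 104 106 105 103 104 109 109 107 104 104 105 106 105
  104 105 104 104]
 [105 105 105 104 104 105 103 105 104 104 105 105 104 103 104 105 104 105
  106 106 104 105]
 [106 106 106 104 104 106 105 104 103 105 104 105 104 103 103 104 105 103
  104 104 105 105]
 [106 105 105 105 106 106 104 106 104 104 106 105 105 105 104 105 104 104
  104 104 105 103]
 [106 104 105 106 104 106 106 105 105 106 105 105 104 105 105 105 105 104
  105 106 105 105]]
top0 [302.1 197.8] [204.3 227.6]
collar+y [294.3 200.1] [211.3 230.2]
collar-x [300.6 206.3] [201.1 230.9]
btn+y [294.7 198.8] [210.6 225.5]
btn-x [301.5 205.5] [199.6 226.2]
col+x [300.5 194. ] [211.4 239.5]
col-y [306.8 200.2] [201.  240.2]
```

The light patch fits a button on +y in both views: predicted (294.7,198.8) in top and (210.6,225.5) in scene. The pin is at about (0.530,-0.278). Gate hole is about (0.541,0.010), lock hole about (0.548,0.118), so the slide is about 0.108. I'll move to the gate top first.

>>> play_rows(targets="0 -0.24 -0.20 0 -0.33;0 -0.24 -0.20 0 -0.33;0 -0.24 -0.20 0 -0.33;0 -0.24 -0.20 0 -0.33;0 -0.24 -0.20 0 -0.33;0 -0.24 -0.20 0 -0.33;0 -0.24 -0.20 0 -0.33;0 -0.24 -0.20 0 -0.33", squeeze=40)

```text
clock: 0.77
tcp_pos: [0.4012, 0.3468, 0.231]
orientation: [0.086, 3.14, -0.004]
contact_force: [0.1, -0.5, 0.0]
grip_width: 0.0426
gripper_force: 0.0
```

```bash
cat >> h.py <<'E'
def need(x,y,z,yaw=-2.7):
    """shift in tool axes and spin to bring TCP to x,y,z with tool y at yaw deg from world y"""
    o=r.get_obs();M=R.from_rotvec(o['orientation']).as_matrix();d=M.T@(np.array([x,y,z])-o['tcp_pos'])
    a=np.degrees(np.arctan2(-M[0,1],M[1,1]))
    print('t',round(o['clock'],2),'tcp',o['tcp_pos'].round(4),'z',M[:,2].round(3),'yaw',a.round(2),'need',d.round(4),'spin',np.radians(-(yaw-a)).round(4),'F',o['contact_force'].round(1),'w',round(o['grip_width'],4),'gf',round(o['gripper_force'],1))
E
python3 -c "
from h import *
need(.544,.079,.15)"
```

```text
t 0.77 tcp [0.4012 0.3468 0.231 ] z [ 0.    -0.003 -1.   ] yaw -3.14 need [-0.1572 -0.2594  0.0818] spin -0.0076 F [ 0.1 -0.5  0. ] w 0.0426 gf 0.0
```

>>> play_rows(targets="0 -0.157 -0.259 0.08 -0.008;0 -0.157 -0.259 0.08 -0.008;0 -0.157 -0.259 0.08 -0.008;0 -0.157 -0.259 0.08 -0.008;0 -0.157 -0.259 0.08 -0.008;0 -0.157 -0.259 0.08 -0.008;0 -0.157 -0.259 0.08 -0.008;0 -0.157 -0.259 0.08 -0.008")

```text
clock: 1.43
tcp_pos: [0.5438, 0.0805, 0.1501]
orientation: [-0.072, -3.14, 0.004]
contact_force: [0.5, -0.1, 0.4]
grip_width: 0.0428
gripper_force: 0.0
```

>>> play_rows(targets="0 0 0 0 0;0 0 0 0 0")

```text
clock: 1.6
tcp_pos: [0.5427, 0.0847, 0.1506]
orientation: [-0.069, -3.139, 0.001]
contact_force: [-1.0, 0.4, 0.1]
grip_width: 0.0427
gripper_force: 0.0
```

```bash
python3 -c "
from h import *
need(.544,.079,.093)
cv2.imwrite('pics/s1.png',cv2.resize(r.grab_frame('scene')[60:220,220:400,::-1],None,fx=3,fy=3))"
```

```text
t 1.6 tcp [0.5427 0.0847 0.1506] z [-0.001 -0.001 -1.   ] yaw -2.52 need [-0.0016 -0.0056  0.0576] spin 0.0031 F [-1.   0.4  0.1] w 0.0427 gf 0.0
```

View pics/s1.png

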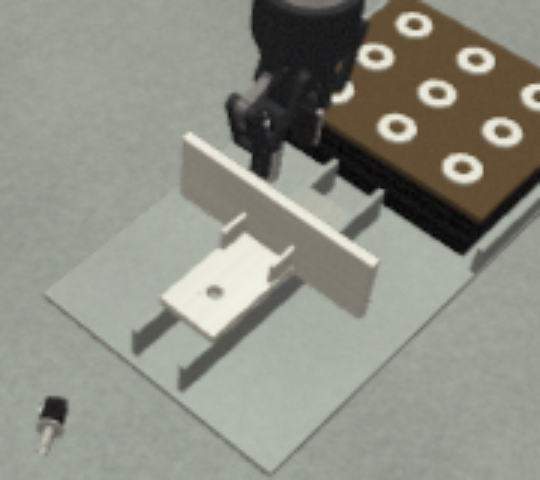

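The crop shows the gripper above and a bit behind the gate edge, with the finger tip at about (307,118) full-frame. I'll check this against the projection.

```bash
python3 -c "
from h import *
for P in [(.5427,.0847,.1506),(.5427,.0847-.027,.1506),(.5427,.0847+.027,.1506),(.544,.079,.115)]: print(((proj('scene',P)-[220,60])*3).round(0))
for u,v in [(188,137),(378,264)]: print(ray('scene',220+u/3,60+v/3,.115).round(4))
for u,v in [(215,291)]: print(ray('scene',220+u/3,60+v/3,.054).round(4))
"
```

```text
[282. 160.]
[261. 179.]
[302. 141.]
[274. 195.]
[0.4503 0.0844 0.115 ]
[0.6469 0.0741 0.115 ]
[0.5413 0.0112 0.054 ]
```

Projection agrees: the near finger is predicted at (261,179). Descend and pinch.

>>> play_rows(targets="0 -0.001 -0.005 0.03 0;0 -0.001 -0.005 0.057 0;0 -0.001 -0.005 0.057 0;1 -0.001 -0.005 0.057 0;1 -0.001 -0.005 0.057 0;1 -0.001 -0.005 0.057 0;1 -0.001 -0.005 0.057 0;1 -0.001 -0.005 0.057 0")

```text
clock: 2.32
tcp_pos: [0.5443, 0.0819, 0.096]
orientation: [0.065, 3.139, 0.002]
contact_force: [-2.5, 1.0, 7.6]
grip_width: 0.0089
gripper_force: 42.2
```

```bash
python3 -c "
from h import *
need(.549,.187,.093)"
```

```text
t 2.32 tcp [0.5443 0.0819 0.096 ] z [ 0.002  0.001 -1.   ] yaw -2.38 need [-0.0003  0.1052  0.0031] spin 0.0056 F [-2.5  1.   7.6] w 0.0089 gf 42.2
```

>>> play_rows(targets="1 0 0.013 -0.003 0;1 0 0.028 -0.003 0;1 0 0.043 -0.003 0;1 0 0.058 -0.003 0;1 0 0.073 -0.003 0;1 0 0.088 -0.003 0;1 0 0.106 -0.003 0;1 0 0.106 -0.003 0")

```text
clock: 2.98
tcp_pos: [0.5505, 0.1901, 0.0964]
orientation: [0.061, 3.135, 0.003]
contact_force: [12.4, 2.9, -21.7]
grip_width: 0.0089
gripper_force: 42.7
```

>>> play_rows(targets="1 0 0 0 0;1 0 0 0 0;1 0 0 0 0")

```text
clock: 3.23
tcp_pos: [0.5503, 0.1873, 0.0964]
orientation: [0.066, 3.136, 0.001]
contact_force: [12.3, 1.6, -21.4]
grip_width: 0.009
gripper_force: 42.1
```

```bash
python3 -c "
from h import *
need(.549,.187,.093)
cv2.imwrite('pics/t2.png',cv2.resize(r.grab_frame('top')[150:250,100:235,::-1],None,fx=5,fy=5,interpolation=cv2.INTER_CUBIC))"
```

```text
t 3.23 tcp [0.5503 0.1873 0.0964] z [ 0.005  0.001 -1.   ] yaw -2.4 need [ 0.0013 -0.0004  0.0034] spin 0.0052 F [ 12.3   1.6 -21.4] w 0.009 gf 42.1
```

View pics/t2.png

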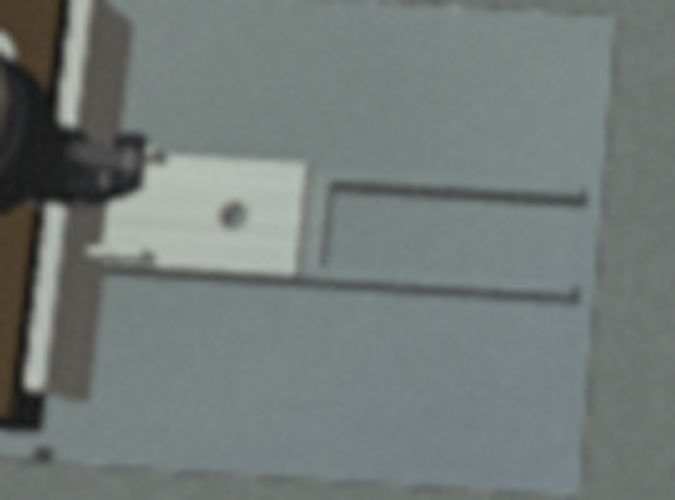

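The gate hole now lies at about crop (233,215), i.e. (146.6,193), and base-plate colour is visible through it, so the holes overlap. Next I release and go to the pin.

>>> play_rows(targets="1 -0.002 0 0.003 0;1 -0.002 0 0.003 0;0 -0.002 0 0.003 0;0 -0.002 0 0.003 0;0 -0.002 0 0.003 0;0 -0.002 0 -0.03 0;0 -0.002 0 -0.07 0;0 -0.002 0 -0.1 0")

```text
clock: 3.95
tcp_pos: [0.5502, 0.1871, 0.1995]
orientation: [0.064, 3.14, 0.0]
contact_force: [0.2, 0.9, 0.5]
grip_width: 0.0426
gripper_force: 0.0
```

```bash
python3 -c "
from h import *
need(.530,-.278,.17)
print(ray('top',146.6,193,.054))"
```

```text
t 3.95 tcp [0.5502 0.1871 0.1995] z [ 0.001  0.    -1.   ] yaw -2.33 need [ 0.0013 -0.4655  0.0294] spin 0.0064 F [0.2 0.9 0.5] w 0.0426 gf 0.0
[0.54629124 0.11664764 0.054     ]
```

>>> play_rows(targets="0 0.001 -0.28 0.02 0;0 0.001 -0.28 0.02 0;0 0.001 -0.28 0.02 0;0 0.001 -0.28 0.02 0;0 0.001 -0.28 0.02 0;0 0.001 -0.28 0.02 0;0 0.001 -0.28 0.02 0;0 0.001 -0.28 0.02 0")

```text
clock: 4.62
tcp_pos: [0.536, -0.1011, 0.1773]
orientation: [-0.08, -3.14, 0.006]
contact_force: [0.7, 0.1, 0.3]
grip_width: 0.0429
gripper_force: 0.0
```

>>> play_rows(targets="0 0 -0.186 0.01 0;0 0 -0.186 0.01 0;0 0 -0.186 0.01 0;0 0 -0.186 0.01 0;0 0 -0.186 0.01 0;0 0 -0.186 0.01 0;0 0 -0.186 0.01 0;0 0 -0.186 0.01 0")

```text
clock: 5.28
tcp_pos: [0.5303, -0.2771, 0.1671]
orientation: [-0.062, -3.141, -0.002]
contact_force: [-0.1, -0.0, -0.7]
grip_width: 0.0429
gripper_force: 0.0
```

```bash
python3 -c "
from h import *
need(.530,-.278,.11)
s=r.grab_frame('scene')[:,:,::-1];t=r.grab_frame('top')[:,:,::-1]
k=lambda i:cv2.resize(i,None,fx=4,fy=4,interpolation=cv2.INTER_CUBIC)
cv2.imwrite('pics/p3.png',np.hstack([k(s[165:275,160:255]),k(t[150:260,255:350])]))
for P in [(.530,-.278,.17),(.530,-.278,.085)]: print((proj('scene',P)-[160,165])*4,(proj('top',P)-[255,150])*4)"
```

```text
t 5.28 tcp [ 0.5303 -0.2771  0.1671] z [-0.     0.001 -1.   ] yaw -2.26 need [ 0.0003 -0.001   0.0571] spin 0.0077 F [-0.1 -0.  -0.7] w 0.0429 gf 0.0
[156.11073755 169.99307039] [204.91364111 166.67841113]
[176.70641613 250.69288532] [188.78170918 191.23963523]
```

View pics/p3.png

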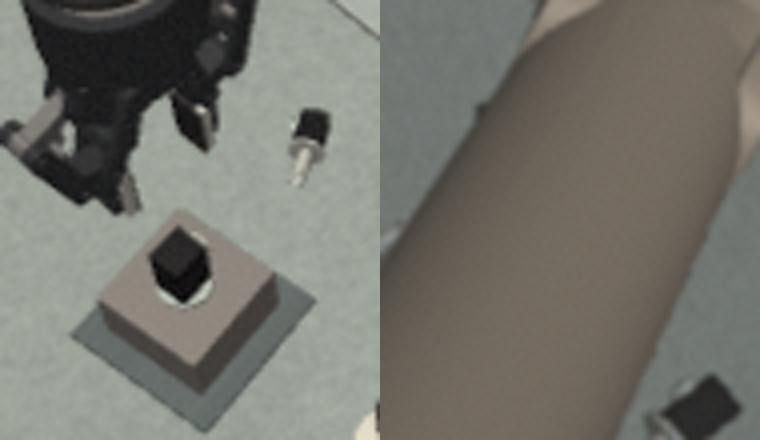

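Scene crop: block top at (180,250) against (177,251) predicted, so the pin is about 1 mm further in +x. The fingers straddle it. Descend and grip.

>>> play_rows(targets="0 -0.001 -0.001 0.04 0;0 -0.001 -0.001 0.075 0;0 -0.001 -0.001 0.1 0;0 -0.001 -0.001 0.114 0;0 -0.001 -0.001 0.114 0;0 -0.001 -0.001 0.114 0")

```text
clock: 5.88
tcp_pos: [0.531, -0.2782, 0.053]
orientation: [-0.061, -3.14, -0.001]
contact_force: [0.1, -0.7, -0.5]
grip_width: 0.0424
gripper_force: 0.0
```

```bash
python3 -c "
from h import *
need(.531,-.278,.053)"
```

```text
t 5.88 tcp [ 0.531  -0.2782  0.053 ] z [-0.001  0.001 -1.   ] yaw -2.23 need [0.     0.0002 0.    ] spin 0.0081 F [ 0.1 -0.7 -0.5] w 0.0424 gf 0.0
```

>>> play_rows(targets="0.3 0 0 0 0;1 0 0 0 0;1 0 0 0 0;1 0 0 0 0;1 0 0 0 0;1 0 0 0 0;1 0 0 0 0")

```text
clock: 6.47
tcp_pos: [0.5324, -0.28, 0.0551]
orientation: [0.064, 3.138, -0.001]
contact_force: [0.1, 0.5, 6.8]
grip_width: 0.0234
gripper_force: 40.1
```

```bash
python3 -c "
from h import *
need(.531,-.278,.053)"
```

```text
t 6.47 tcp [ 0.5324 -0.28    0.0551] z [ 0.003 -0.001 -1.   ] yaw -2.33 need [0.0015 0.0019 0.0021] spin 0.0065 F [0.1 0.5 6.8] w 0.0234 gf 40.1
```

Gripped: width 23.4 mm, and the earlier 10 mm gate read 1.1 mm low, so the button is in. Lift, then carry towards the gate.

>>> play_rows(targets="1 0 0 -0.02 0;1 0 0 -0.05 0;1 0 0 -0.08 0;1 0 0 -0.1 0;1 0 0.03 -0.1 0;1 0 0.065 -0.1 0;1 -0.002 0.1 -0.1 0;1 -0.002 0.14 -0.1 0")

```text
clock: 7.13
tcp_pos: [0.5384, -0.1395, 0.1539]
orientation: [0.068, 3.14, -0.001]
contact_force: [0.2, -0.1, -2.8]
grip_width: 0.0237
gripper_force: 39.6
```

```bash
python3 -c "
from h import *
need(.5463,.117,.15)"
```

```text
t 7.13 tcp [ 0.5384 -0.1395  0.1539] z [ 0.001 -0.001 -1.   ] yaw -2.47 need [0.0031 0.2566 0.0038] spin 0.004 F [ 0.2 -0.1 -2.8] w 0.0237 gf 39.6
```

>>> play_rows(targets="1 0.003 0.035 0 0;1 0.003 0.07 0 0;1 0.003 0.105 0 0;1 0.003 0.14 0 0;1 0.003 0.175 0 0;1 0.003 0.21 0 0;1 0.003 0.235 0 0;1 0.003 0.255 0 0")

```text
clock: 7.8
tcp_pos: [0.5455, 0.1184, 0.1536]
orientation: [0.059, 3.141, 0.002]
contact_force: [0.3, 0.5, -1.6]
grip_width: 0.0233
gripper_force: 39.6
```

>>> play_rows(targets="1 0 0 0.02 0;1 0 0 0.035 0;1 0 0 0.035 0;1 0 0 0.035 0")

```text
clock: 8.13
tcp_pos: [0.5452, 0.1147, 0.118]
orientation: [-0.065, -3.139, 0.001]
contact_force: [0.0, 0.4, -1.8]
grip_width: 0.0233
gripper_force: 39.5
```

```bash
python3 -c "
from h import *
need(.5463,.117,.15)
s=r.grab_frame('scene')[:,:,::-1];cv2.imwrite('pics/s4f.png',s)
k=lambda i:cv2.resize(i,None,fx=6,fy=6,interpolation=cv2.INTER_CUBIC)
cv2.imwrite('pics/s4.png',k(s[90:180,270:370]))
t=r.get_obs()['tcp_pos']
for P in [t-[0,0,.047],t-[0,0,.010],(.5463,.117,.054)]: print((proj('scene',P)-[270,90])*6)"
```

```text
t 8.13 tcp [0.5452 0.1147 0.118 ] z [-0.002 -0.001 -1.   ] yaw -2.35 need [-0.0009  0.0023 -0.032 ] spin 0.006 F [ 0.   0.4 -1.8] w 0.0233 gf 39.5
[293.23110473 233.54005088]
[303.66493525 173.43913133]
[292.1114189  258.41658284]
```

View pics/s4.png

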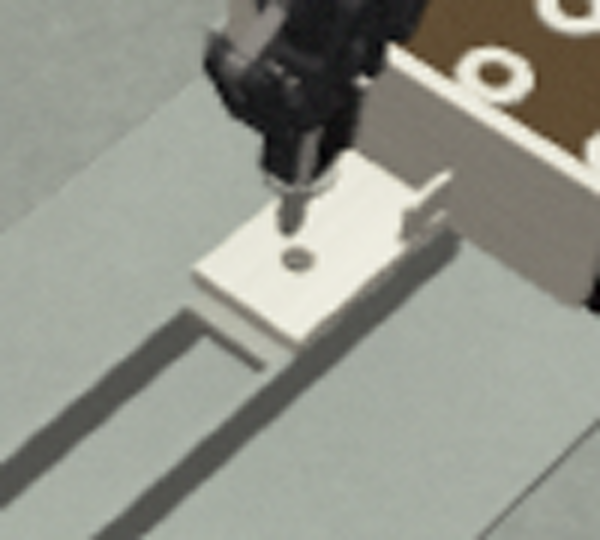

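The tip is at (289,234) and the hole centre at (297,260) in the crop. I take the offset by casting both rays from this same view.

```bash
python3 -c "
from h import *
f=lambda u,v,z:ray('scene',270+u/6,90+v/6,z)
a=f(289,232,.071);b=f(298,260,.054);print(a,b,b-a)
s=cv2.imread('pics/s4f.png');g=cv2.cvtColor(s,cv2.COLOR_BGR2GRAY);print(g[121:140,312:328])
o=r.get_obs();need(*(o['tcp_pos']+np.r_[(b-a)[:2],-.022]))"
```

```text
[0.54380783 0.11488743 0.071     ] [0.54874508 0.11791061 0.054     ] [ 0.00493725  0.00302318 -0.017     ]
[[171 165 155 136 124 132 135 118 132 132 157 150 173 207 233 232]
 [170 171 166 160 135  99  99  94  98 103 140 179 227 230 231 231]
 [169 168 173 194 179  93  89  92  98 154 224 227 232 231 229 229]
 [168 175 207 219 161  93  92  90 125 206 233 232 231 230 229 231]
 [175 207 228 217 127  91  89  90 128 214 232 230 230 230 231 231]
 [218 227 228 218 149  93  91  89 145 229 229 229 230 231 232 232]
 [228 230 230 220 148  89  90 110 179 230 228 229 232 234 232 231]
 [229 230 229 224 174  87  95 155 225 228 229 232 233 234 233 231]
 [229 230 231 231 222 179 174 222 229 230 231 232 233 232 231 232]
 [229 230 232 232 231 226 222 225 229 232 232 233 231 231 233 232]
 [230 232 232 232 227 205 165 158 173 214 231 232 231 232 232 233]
 [230 231 231 230 215 142 123 120 126 152 199 232 231 232 233 233]
 [232 230 230 229 217 133 137 138 129 138 193 232 232 234 234 234]
 [231 229 230 230 225 181 113 115 129 156 211 232 233 234 234 236]
 [228 229 231 231 231 227 214 187 193 221 230 233 234 234 235 235]
 [229 231 231 233 231 233 230 228 229 231 232 234 235 235 234 233]
 [231 231 232 233 232 230 229 231 231 233 234 235 235 234 234 234]
 [233 232 232 231 232 230 230 231 232 234 234 235 235 234 234 233]
 [233 233 231 230 231 232 231 233 235 236 234 234 234 234 234 226]]
t 8.18 tcp [0.546  0.1147 0.1188] z [-0. -0. -1.] yaw -2.38 need [-0.0048  0.0032  0.022 ] spin 0.0057 F [ 0.3 -0.4 -1.2] w 0.0235 gf 39.5
```

>>> play_rows(targets="1 -0.005 0.0025 0.004 0;1 -0.005 0.0025 0.010 0;1 -0.005 0.0025 0.010 0;1 -0.005 0.0025 0.010 0")

```text
clock: 8.52
tcp_pos: [0.551, 0.1173, 0.1082]
orientation: [-0.064, -3.14, 0.0]
contact_force: [-0.0, 0.5, -1.4]
grip_width: 0.0231
gripper_force: 39.5
```

```bash
python3 -c "
from h import *
need(.5463,.117,.10)
s=r.grab_frame('scene')[:,:,::-1];cv2.imwrite('pics/s5f.png',s)
g=cv2.cvtColor(s,cv2.COLOR_BGR2GRAY);print(g[119:140,312:328])
t=r.get_obs()['tcp_pos'];print(proj('scene',t-[0,0,.047]))"
```

```text
t 8.52 tcp [0.551  0.1173 0.1082] z [-0. -0. -1.] yaw -2.35 need [ 0.0047 -0.0005  0.0082] spin 0.0061 F [-0.   0.5 -1.4] w 0.0231 gf 39.5
[[170 171 161 117  31  30  36  26  27  49  87  99  72  14  14  41]
 [167 167 154  92  34  34  38  26  30  51  91  97  68  15  45 127]
 [169 169 158 114  50  39  47  33  31  60 100  92  57  46 117 180]
 [170 170 167 155 111  87  28  26  30  64 105  89  61 119 174 188]
 [170 168 174 187 149 133 119  53  36  77 104 103 129 174 176 175]
 [170 176 208 226 211 145 121 148 104 101 105 131 169 155 156 207]
 [175 207 227 230 229 217 170 105  96 103 118 112 125 179 224 229]
 [217 228 229 229 230 226 182  95  91  89 102 153 218 226 232 233]
 [228 229 230 230 231 226 184  92  88  91 109 179 231 233 233 233]
 [227 229 230 231 232 221 137  95  91  90 126 207 232 233 233 231]
 [230 229 230 231 232 218 122  93  91  89 146 230 233 232 232 232]
 [230 230 231 232 232 222 148  93  90 101 164 233 231 232 233 232]
 [230 232 232 231 227 202 137  85  88 121 201 232 232 233 233 233]
 [232 231 232 229 216 141 119 102 102 128 191 231 233 233 233 234]
 [232 232 229 226 217 132 136 136 128 136 193 230 232 233 234 236]
 [230 228 228 231 225 178 110 116 128 156 210 232 234 234 235 235]
 [227 229 230 230 232 229 217 191 194 221 230 233 234 234 235 235]
 [229 230 233 233 234 232 231 227 229 232 234 233 235 236 234 234]
 [231 232 233 232 232 231 230 231 231 234 233 234 235 235 232 235]
 [232 233 232 231 232 232 231 231 233 234 235 236 234 233 235 234]
 [232 233 231 231 231 230 232 233 235 234 234 235 233 234 234 227]]
[320.59078106 132.0574526 ]
```

The tip lies about 1 mm in +y of the hole centre. Correct that and feel downwards.

>>> play_rows(targets="1 0 -0.001 0.003 0;1 0 -0.001 0.006 0;1 0 -0.001 0.008 0;1 0 -0.001 0.010 0;1 0 -0.001 0.011 0;1 0 -0.001 0.011 0")

```text
clock: 9.07
tcp_pos: [0.5508, 0.1164, 0.097]
orientation: [-0.064, -3.14, 0.0]
contact_force: [-0.3, 0.0, -1.5]
grip_width: 0.0234
gripper_force: 39.5
```

```bash
python3 -c "
from h import *
need(.5463,.117,.064);print(r.get_obs()['moment'])"
```

```text
t 9.07 tcp [0.5508 0.1164 0.097 ] z [-0.001 -0.    -1.   ] yaw -2.34 need [0.0045 0.0004 0.033 ] spin 0.0063 F [-0.3  0.  -1.5] w 0.0234 gf 39.5
[-0.01626099 -0.05943705  0.02302231]
```

>>> play_rows(targets="1 0 0 0.0015 0;1 0 0 0.003 0;1 0 0 0.0045 0;1 0 0 0.006 0;1 0 0 0.006 0")

```text
clock: 9.48
tcp_pos: [0.5508, 0.1165, 0.0909]
orientation: [-0.064, -3.14, 0.0]
contact_force: [0.1, 0.7, -1.2]
grip_width: 0.0235
gripper_force: 39.5
```

>>> play_rows(targets="1 0 0 0.001 0;1 0 0 0.002 0;1 0 0 0.003 0;1 0 0 0.004 0;1 0 0 0.004 0")

```text
clock: 9.9
tcp_pos: [0.551, 0.1165, 0.0871]
orientation: [-0.064, -3.141, -0.0]
contact_force: [-0.4, 1.5, -1.3]
grip_width: 0.0235
gripper_force: 39.5
```

>>> play_rows(targets="1 0 0 0.001 0;1 0 0 0.002 0;1 0 0 0.003 0;1 0 0 0.004 0;1 0 0 0.005 0;1 0 0 0.005 0")

```text
clock: 10.4
tcp_pos: [0.551, 0.1165, 0.0821]
orientation: [-0.064, -3.141, -0.0]
contact_force: [0.4, 0.1, -2.6]
grip_width: 0.0238
gripper_force: 39.5
```

>>> play_rows(targets="1 0 0 0.001 0;1 0 0 0.002 0;1 0 0 0.003 0;1 0 0 0.003 0")

```text
clock: 10.73
tcp_pos: [0.551, 0.1165, 0.0791]
orientation: [-0.064, -3.141, -0.0]
contact_force: [-0.2, 1.7, -2.8]
grip_width: 0.0234
gripper_force: 39.5
```

Past the lock plate with little force. Keep going.

>>> play_rows(targets="1 0 0 0.0015 0;1 0 0 0.003 0;1 0 0 0.0045 0;1 0 0 0.006 0;1 0 0 0.0075 0;1 0 0 0.009 0;1 0 0 0.010 0;1 0 0 0.010 0")

```text
clock: 11.4
tcp_pos: [0.551, 0.1165, 0.069]
orientation: [-0.064, -3.141, 0.0]
contact_force: [-0.3, 1.7, -2.5]
grip_width: 0.0234
gripper_force: 39.4
```

>>> play_rows(targets="1 0 0 0.001 0;1 0 0 0.002 0;1 0 0 0.003 0;1 0 0 0.003 0")

```text
clock: 11.73
tcp_pos: [0.551, 0.1165, 0.0661]
orientation: [-0.064, -3.141, -0.0]
contact_force: [0.9, 2.7, -2.0]
grip_width: 0.0234
gripper_force: 39.6
```

>>> play_rows(targets="1 0 0 0.001 0;1 0 0 0.002 0;1 0 0 0.002 0")

```text
clock: 11.98
tcp_pos: [0.551, 0.1165, 0.0642]
orientation: [-0.064, -3.141, -0.0]
contact_force: [-0.3, 2.4, -2.5]
grip_width: 0.0234
gripper_force: 39.6
```

>>> play_rows(targets="1 0 0 0.001 0;1 0 0 0.001 0;1 0 0 0.001 0")

```text
clock: 12.23
tcp_pos: [0.5511, 0.1165, 0.0641]
orientation: [-0.064, -3.141, -0.001]
contact_force: [-4.0, 2.0, 7.9]
grip_width: 0.0235
gripper_force: 40.7
```

Collar contact at TCP z 0.064, as predicted, at about 10 N. Release and lift.

>>> play_rows(targets="1 0 0 0 0;0 0 0 0 0;0 0 0 0 0;0 0 0 0 0;0 0 0 0 0;0 0 0 -0.02 0;0 0 0 -0.05 0;0 0 0 -0.09 0")

```text
clock: 12.9
tcp_pos: [0.5491, 0.1154, 0.1518]
orientation: [-0.065, -3.136, 0.004]
contact_force: [0.3, 0.7, 0.5]
grip_width: 0.0423
gripper_force: 0.0
```

>>> play_rows(targets="0 0 -0.03 -0.03 0;0 0 -0.07 -0.05 0;0 0 -0.1 -0.05 0;0 0 -0.14 -0.05 0;0 0 -0.18 -0.05 0;0 0 -0.2 -0.05 0;0 0 -0.2 -0.05 0")

```text
clock: 13.48
tcp_pos: [0.5418, -0.0905, 0.2036]
orientation: [0.079, 3.14, -0.005]
contact_force: [0.1, 0.2, 0.1]
grip_width: 0.0426
gripper_force: 0.0
```

```bash
python3 -c "
from h import *
need(.5463,.117,.2)
s=r.grab_frame('scene')[:,:,::-1];t=r.grab_frame('top')[:,:,::-1]
k=lambda i:cv2.resize(i,None,fx=4,fy=4,interpolation=cv2.INTER_CUBIC)
cv2.imwrite('pics/e.png',np.hstack([k(s[90:190,260:360]),k(t[145:245,100:200])]))
for P in [(.5485,.1175,.094),(.5485,.1175,.054)]: print((proj('scene',P)-[260,90])*4,(proj('top',P)-[100,145])*4)"
```

```text
t 13.48 tcp [ 0.5418 -0.0905  0.2036] z [ 0.    -0.003 -1.   ] yaw -2.88 need [0.0059 0.2075 0.0029] spin -0.0031 F [0.1 0.2 0.1] w 0.0426 gf 0.0
[245.48760548 131.32013944] [169.11259142 177.08775365]
[237.97894975 173.51666948] [185.23547375 188.60182046]
```

View pics/e.png

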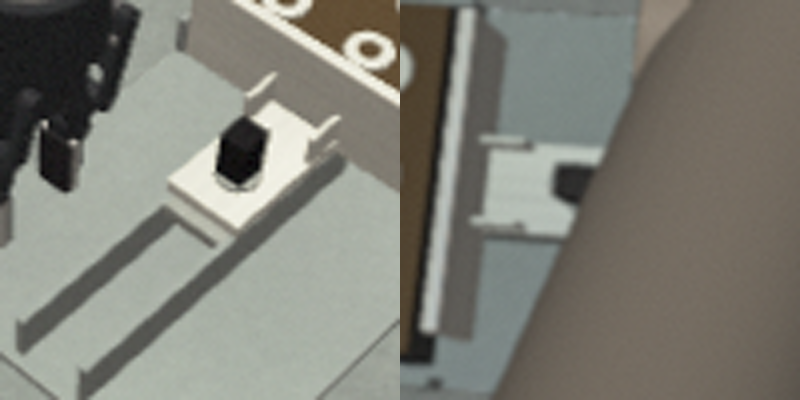

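The pin stands upright with its collar flush on the foot: block top at (243,130) in the crop against (245,131) predicted. The gripper is clear, so I hand in.

```bash
python3 -c "
from bench import r
print(r.hand_in())"
```

```text
the job is handed in; nothing more can be done
None
```

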